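Shift the tube mixer's gear lever through its gate to the slot marked with the cross

TASK

Set the gear of the tube roller mixer: with the fingertips push its lever from the middle slot of the gate along the cross channel and fully home into the slot whose end is marked with the raised cross, then take the hand away. Push only: do not pinch or force the lever, and do not engage any of the other three marked slots on the way. Leave the tubes, the vial and everything else lying where they are.

Things in the scene. Friction and masses are not known exactly. Their poses are not given: they have to be found in the camera images.
- mixer: White tube roller mixer, fixed. Origin on the table under the centre of its lever gate; x axis to its far side, y to its left (towards the rollers), z up. Flat deck round the gate, 90 mm above the table, from x -110 to +110 mm and y -140 to +110 mm; the rollers from y +110 to +375 mm reach 100 mm high with the tubes
- gate (a point): centre of the gate, on the deck, 90 mm above the mixer's origin, axes as the mixer's. Steel plate with a cross channel along y (x = 0) and three slots along x that cross it, at y = -23, 0 and +23 mm at this height, all 15 mm wide with rounded corners, for the lever's 10 mm stem. The middle slot's ends bear no mark, the four ends of the outer slots one each
- lever_knob (a point): middle of the lever's black knob, 24 mm thick, 35 mm long. It tilts with its stem about a pivot 20 mm above the mixer's origin, 112.5 mm from this point: upright it spans 115 to 150 mm above the table. In the mixer's frame it stands at x about +-33 mm at the slots' ends, y about +-33 mm in the outer slots. No spring: friction holds it where it is left; about 2.5 N moves it
- lever (a joint): tilt of the lever along the slots in rad, about the mixer's y axis: 0 in the cross channel, about +0.32 fully home towards the mixer's +x, about -0.32 fully home towards -x
- lever_side (a joint): tilt of the lever along the cross channel in rad: 0 in the middle slot, about +0.30 in the slot to the mixer's +y, about -0.30 in the slot to -y
- mark_cross: raised black cross, 36 mm across, 5 mm high, on the deck just beyond the end of the wanted slot; origin under its centre, which lies at x = +-66 mm, y = +-35 mm in the mixer's frame (the signs vary from start to start)
- mark_disc: raised black disc, 32 mm across, 5 mm high, beyond the end of another outer slot, in the same way
- mark_bar: raised black bar, 10 x 36 mm, 5 mm high, beyond the end of another outer slot, in the same way
- mark_ring: raised black ring, 36 mm across, 5 mm high, beyond the end of another outer slot, in the same way
- tube_a: capped sample tube, 16 mm thick, 116 mm long, lying between two rollers of the mixer; origin at its centre
- tube_b: second capped sample tube, 16 mm thick, 116 mm long, lying between two rollers of the mixer; origin at its centre
- vial: small amber vial, 20 mm thick, 34 mm high, standing on the right-hand edge of the mixer's deck; origin under its foot
- oil_bottle: amber dropper bottle, 36 mm thick, 85 mm high, standing on the table to the right of the mixer; origin under its foot
- dish: glass dish, 90 mm across, 18 mm high, on the table in front of the rollers; origin under its foot
- stain_jar: green glass jar, 56 mm thick, 75 mm high, on the table behind the mixer; origin under its foot
- slide_box: cardboard slide box 90 x 160 x 35 mm on the table behind the rollers; origin under its middle
- brush: small brush 160 mm long lying on the table to the right of the mixer

How it is judged:
By the outcome, as a careful person would: the job done as asked, in the order asked, and still so for the second after the job is handed in, with the robot touching nothing.
It also fails if it takes over 51 s, if anything falls off the work surface, if the arm or the gripper's body presses on something with over 40 N, if the wrist force passes 120 N, or if a joint passes its speed limit or range.

ROBOT

A 6-joint arm with a two-finger parallel gripper is mounted at the origin on the work surface. World frame = base frame: x ahead of the robot, y to its left, z up, the work surface at z = 0. Lengths are in mm, angles in degrees, forces in N, time in s.
With the tool pointing down it reaches from about 300 to 850 mm from the base axis. Payload 4.2 kg.
Tool frame: the origin (TCP) lies at the very end of the fingers, on their centre line; the grasp point (between the pads) lies 19 mm behind it; z points along the fingers, x is the direction in which the jaws open and shut, and the axes are right-handed (so a half turn about z gives the same grasp; the last joint's range is limited). The gripper opens to 91 mm and grips with 3 to 60 N. Pads are 32 mm wide; open, the fingers measure 118 mm over their backs; the gripper's body (76 mm by 178 mm) begins 60 mm behind the grasp point.
Start: joints at [70.13, 18.312, 89.639, -0, 72.044, -1.146], TCP at [184.586, 544.584, 213.976] pointing down, gripper open.
Joint ranges: [-177.97, 177.97], [-48.28, 115.42], [12.27, 149.76], [-77.06, 257.06], [2.81, 150.46], [-146.56, 146.56]. Speed limits (degrees/s): [147.25, 147.25, 180, 180, 180, 180].

INTERFACE

Orientations are given as [roll, pitch, yaw] about the fixed x, y, z axes, in that order (R = Rz(yaw) Ry(pitch) Rx(roll)).
In Python, from workcell import env gives the robot as it stands.
- The arm moves only by the tool servo_tool, never from a script. Its argument "plan" is a list of rows, each a list of 3 entries, a list of its own where there are three numbers: the turn, a rotation vector about the tool's x, y, z in degrees, then the shift along the tool's x, y, z in mm, then the finger opening in mm, from 0 to 91.2. In form: [[[ax, ay, az], [dx, dy, dz], claw], ...]. A call has exactly 10 rows; each row shifts and turns the pose as measured when the row begins, along the tool's axes as they then stand; what a row does not reach is not made up. A row lasts 1/8 s, in which the tool goes at most 62.5 mm and 10.7 degrees, less where a joint would pass 70% of its speed; a pose out of reach is approached as far as the arm can. A call with a gripper value outside its range is refused whole. The fingers move at their own pace and stop on an object; "squeeze" is the grip in N (left out, the last holds). Time passes only in rows, so rows that do not move let the fingers close, or fill a call up. It gives the time, the measured TCP pose, the force and the opening at its end, in the units of the state.
- env.state(): the state, without advancing time (a new reading comes with each control period).
- env.grab_frame(name): name is "scene" or "side" or "wrist"; returns a dict with "pixels" (400x640x3 uint8, red, green, blue), "intrinsics" (3x3 intrinsics, pixels), "eye" and "attitude" of the camera in the world. Camera axes: x right, y up, looking along -z (the intrinsics and any distortion apply to the point x, -y, -z); pixel columns grow to the right and rows downward; lengths in mm; the calibration is good to about 2 mm. The wrist camera is an equidistant fisheye: a pixel r from the principal point sees the ray r / f radians off the axis. A picture is of the moment at which its call begins. There is no depth.
- env.job_done(): hands the job in, once; it reports no verdict.
The state is a dict: "time_s": time; "qpos": joint angles; "qvel": joint speeds; "effort": joint torques, N m; "ee_pos": TCP position; "ee_rot": TCP orientation; "force": force on the tool from outside, world axes, zero at the start; "torque": the same for the moment, N m; "gripper_width": finger opening in mm.
Only numpy, scipy, OpenCV 4.12 (cv2) and the standard library are available. Lean on these libraries where they do the work, as an engineer would, in place of code of your own. Each camera call takes 0.05 s, during which the arm holds its last target.

## Working session

There is one attempt and no reset: what is moved stays moved. The work goes in short steps, Python scripts to look and compute and a tool call to move; the robot and the scene stay as the last step left them, time stands still between calls to the robot, and variables do not carry over. Pictures are saved under pics/ and viewed, and the job is handed in when it is done.

Besides the shell and the picture viewer there is one more tool, called after ">>>" by a JSON object that holds its "name" and its "arguments", one argument or row to a line. servo_tool: Moves the arm, as the interface text tells. Its arguments: {"type":"object","properties":{"plan":{"type":"array"},"squeeze":{"type":"number"}},"required":["plan"]}

```bash
mkdir -p pics; ls
python3 - <<'E'
from workcell import env
import cv2,json,numpy as np
print(env.state())
d={}
for n in ("scene","side","wrist"):
    f=env.grab_frame(n)
    cv2.imwrite(f"pics/{n}0.png",f["pixels"][:,:,::-1])
    d[n]={k:np.array(f[k]).tolist() for k in f if k!="pixels"}
    print(n,d[n])
json.dump(d,open("cal0.json","w"))
E
```

```text
pics
{'time_s': 0.0, 'qpos': array([ 7.01311469e+01,  1.83513653e+01,  8.97050856e+01, -8.44040460e-04,
        7.20429138e+01, -1.14613556e+00]), 'qvel': array([-0.07372015, -0.03804194, -0.08815684,  0.00119611, -0.01868022,
       -0.03641104]), 'effort': array([-4.06709423e-04, -4.12451828e+01, -2.31971276e+01,  7.24875228e-02,
        4.57013806e-02, -1.42106096e-04]), 'ee_pos': array([184.40760468, 544.10973172, 213.1319832 ]), 'ee_rot': array([-1.79998815e+02,  9.93608456e-02,  7.12775444e+01]), 'force': array([ 0.16908782, -0.39539525, -0.3355376 ]), 'torque': array([0.01528257, 0.01959393, 0.01112362]), 'gripper_width': 91.23973248019205}
scene {'intrinsics': [[405.4866369078784, 0.0, 323.1919751723504], [0.0, 405.4866369078784, 196.0620745065742], [0.0, 0.0, 1.0]], 'eye': [1233.2685586372586, -226.71508128788844, 801.4416782542363], 'attitude': [46.303624850282525, 0.5980718987404752, 69.12007299658666]}
side {'intrinsics': [[398.11296917700156, 0.0, 316.50495453283685], [0.0, 398.11296917700156, 203.92403131141012], [0.0, 0.0, 1.0]], 'eye': [161.94278932279838, -580.7448991539692, 640.723964650985], 'attitude': [52.69205265754858, 1.0082453163223664, -33.4279767574865]}
wrist {'intrinsics': [[309.70691628693146, 0.0, 326.0473858440367], [0.0, 309.70691628693146, 199.4432701649294], [0.0, 0.0, 1.0]], 'eye': [115.50689371710004, 567.1218418184102, 385.65570259981286], 'attitude': [-15.120447320225637, 0.160601805172837, 71.26685795109722]}
```

View pics/scene0.png

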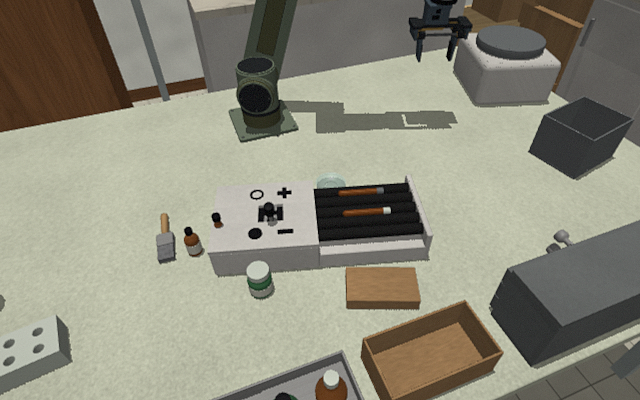

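View pics/side0.png

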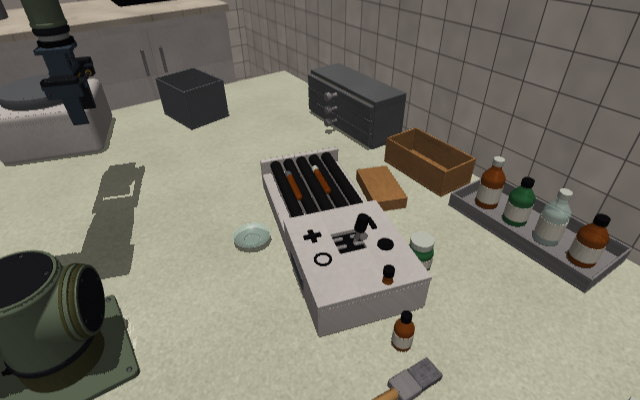

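View pics/wrist0.png

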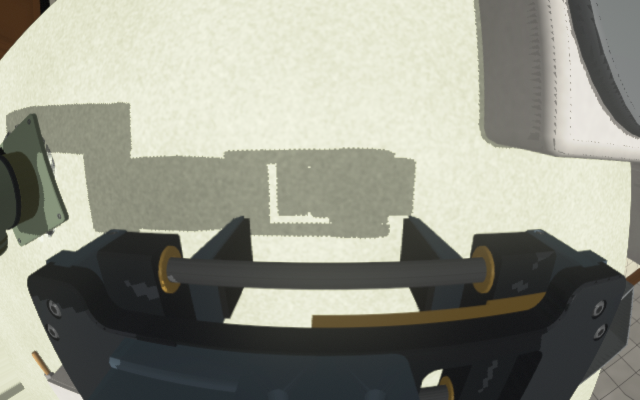

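The scene picture shows the mixer, with the lever at about (270,210) and the cross at (285,192), on the robot's side and towards the rollers. The side view puts the cross at (312,236), the ring at (322,259), the disc at (386,244) and the lever at (362,228). I'll enlarge both.

Run:
```python
import cv2
a=cv2.imread("pics/scene0.png"); b=cv2.imread("pics/side0.png")
cv2.imwrite("pics/scene0c.png",cv2.resize(a[165:285,200:330],None,fx=6,fy=5,interpolation=cv2.INTER_CUBIC)[:600])
cv2.imwrite("pics/side0c.png",cv2.resize(b[195:315,285:435],None,fx=5,fy=5,interpolation=cv2.INTER_CUBIC))
```

```text
(no output)
```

View pics/scene0c.png

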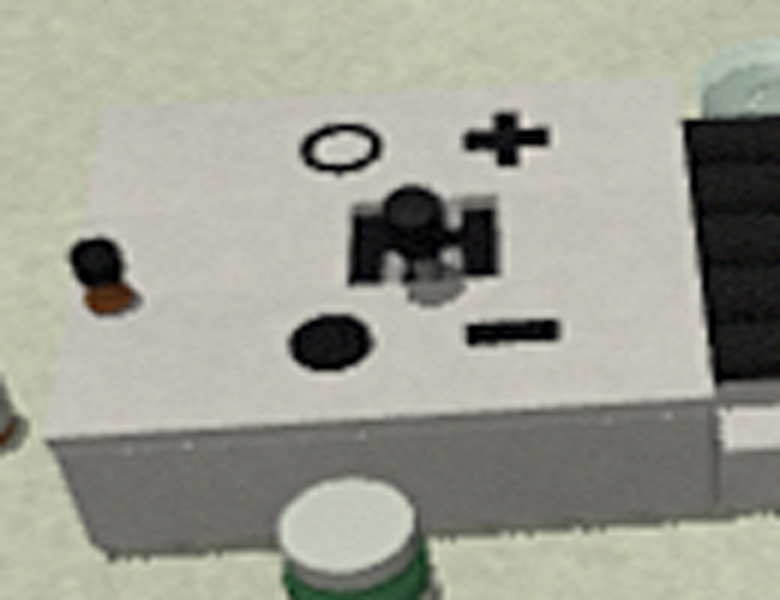

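View pics/side0c.png

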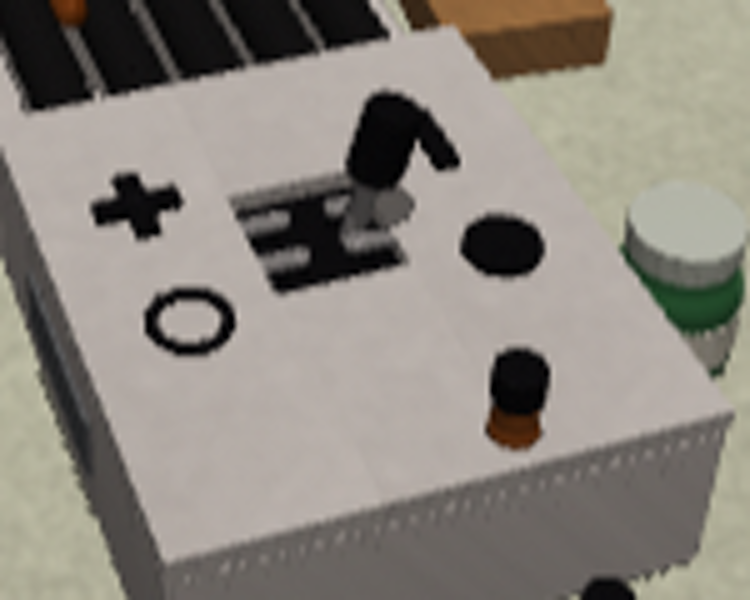

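```bash
cat > h.py <<'E'
import numpy as np, json, cv2
from scipy.spatial.transform import Rotation as Ro
from scipy.optimize import least_squares
def proj(P,c):
    R=Ro.from_euler('xyz',c['attitude'],degrees=True).as_matrix()
    q=(np.atleast_2d(P)-np.array(c['eye']))@R
    q=q*[1,-1,-1]; K=np.array(c['intrinsics']); p=q@K.T
    return p[:,:2]/p[:,2:]
def mix(p,M):
    c,s=np.cos(p[2]),np.sin(p[2]); M=np.atleast_2d(M)
    return np.c_[p[0]+c*M[:,0]-s*M[:,1],p[1]+s*M[:,0]+c*M[:,1],M[:,2]]
def knob(t,s,r=112.5):
    # pivot at z=20; tilt t about y, side s
    v=np.array([np.tan(t),np.tan(s),1]); v/=np.linalg.norm(v)
    return np.array([0,0,20])+r*v
E
python3 - <<'E'
from h import *
cal=json.load(open("cal0.json"))
sc=np.array([[507,139],[342,148],[331,342],[513,331],[52,440],[103,103],[715,398]])/[6,5]+[200,165]
M1=np.array([[-66,35,95],[-66,-35,95],[66,-35,95],[66,35,95],[110,-140,90],[-110,-140,90],[110,110,90]])
sd=np.array([[137,206],[190,321],[503,245],[165,563],[733,413],[452,28]])/5+[285,195]
M2=np.array([[-66,35,95],[-66,-35,95],[66,-35,95],[-110,-140,90],[110,-140,90],[110,110,90]])
f=lambda p:np.r_[(proj(mix(p,M1),cal['scene'])-sc).ravel(),(proj(mix(p,M2),cal['side'])-sd).ravel()]
r=least_squares(f,[550,0,0],loss='soft_l1'); p=r.x
print(p,np.degrees(p[2])); print(f(p).reshape(-1,2).round(1))
for t in np.arange(-.35,.36,.1):
    for w in (0,):
        top=mix(p,knob(t,0,130)); bot=mix(p,knob(t,0,95))
        print(round(t,2),((proj(np.r_[top,bot],cal['scene'])-[200,165])*[6,5]).round(0).tolist(),((proj(np.r_[top,bot],cal['side'])-[285,195])*5).round(0).tolist())
json.dump(p.tolist(),open("mix.json","w"))
print(mix(p,[[-66,35,90],[-33,33,132]]))
E
```

```text
[ 5.40142819e+02 -1.09034550e+02 -2.77166430e-01] -15.880466651617756
[[-0.6 -1.6]
 [-0.7 -1.5]
 [-0.6 -1.4]
 [-0.7 -1.4]
 [-1.9 -1.3]
 [-0.3  0.1]
 [-0.6 -1.2]
 [ 0.2 -2.6]
 [ 0.3 -2.7]
 [ 0.2 -2.4]
 [ 0.1 -1.7]
 [ 0.7 -2.3]
 [ 0.4 -2. ]]
-0.35 [[409.0, 95.0], [417.0, 161.0]] [[215.0, 147.0], [243.0, 204.0]]
-0.25 [[407.0, 106.0], [416.0, 169.0]] [[245.0, 133.0], [265.0, 194.0]]
-0.15 [[406.0, 120.0], [415.0, 180.0]] [[276.0, 121.0], [287.0, 185.0]]
-0.05 [[406.0, 137.0], [415.0, 192.0]] [[307.0, 111.0], [309.0, 178.0]]
0.05 [[405.0, 156.0], [414.0, 206.0]] [[338.0, 105.0], [331.0, 173.0]]
0.15 [[405.0, 177.0], [415.0, 221.0]] [[369.0, 101.0], [353.0, 170.0]]
0.25 [[405.0, 200.0], [415.0, 238.0]] [[399.0, 99.0], [374.0, 169.0]]
0.35 [[406.0, 226.0], [415.0, 256.0]] [[427.0, 100.0], [395.0, 169.0]]
[[486.23882835 -57.31066988  90.        ]
 [517.43210922 -68.2641729  132.        ]]
```

The knob leans towards the mixer's +x, at a tilt of about +0.24. So the sequence is: push −x to the centre, push +y along the channel, then push −x home. The tool's x axis already lies almost along the mixer's +y.

```bash
cat >> h.py <<'E'
def tomix(P):
    p=json.load(open("mix.json")); c,s=np.cos(p[2]),np.sin(p[2])
    d=np.array(P[:2])-p[:2]
    return np.array([c*d[0]+s*d[1],-s*d[0]+c*d[1],P[2]])
E
cat > st.py <<'E'
from h import *
from workcell import env
s=env.state()
print(round(s['time_s'],2),'mix',tomix(s['ee_pos']).round(1),s['ee_rot'].round(2),'F',s['force'].round(1),s['gripper_width'].round(1))
E
python3 st.py
```

```text
Traceback (most recent call last):
  File "st.py", line 4, in <module>
    print(round(s['time_s'],2),'mix',tomix(s['ee_pos']).round(1),s['ee_rot'].round(2),'F',s['force'].round(1),s['gripper_width'].round(1))
                                                                                                              ^^^^^^^^^^^^^^^^^^^^^^^^
AttributeError: 'float' object has no attribute 'round'
```

```bash
sed -i "s/s\['gripper_width'\].round(1)/round(s['gripper_width'],1)/" st.py; python3 st.py
```

```text
0.15 mix [-520.8  531.   213.3] [1.800e+02 7.000e-02 7.128e+01] F [ 0.3 -0.3  0.3] 91.4
```

>>> {"name": "servo_tool", "arguments": {
  "plan": [
    [[0, 0, -2.8], [-33, 37, 0], 0],
    [[0, 0, 0], [-33, 37, 0], 0],
    [[0, 0, 0], [-33, 37, 0], 0],
    [[0, 0, 0], [-33, 37, 0], 0],
    [[0, 0, 0], [-33, 37, 0], 0],
    [[0, 0, 0], [-33, 37, 0], 0],
    [[0, 0, 0], [-33, 37, 0], 0],
    [[0, 0, 0], [-33, 37, 0], 0],
    [[0, 0, 0], [-33, 37, 0], 0],
    [[0, 0, 0], [-33, 37, 0], 0]
  ],
  "squeeze": 10
}}

```text
time_s: 1.4
ee_pos: [454.8, 114.4, 211.7]
ee_rot: [180.0, 0.1, 74.6]
force: [0.1, 0.0, -0.0]
gripper_width: 0.7
```

```bash
python3 st.py
```

```text
1.4 mix [-143.3  191.5  211.7] [1.7999e+02 1.4000e-01 7.4600e+01] F [ 0.1  0.  -0. ] 0.7
```

>>> {"name": "servo_tool", "arguments": {
  "plan": [
    [[0, 0, 0.4], [-31, 36, 0], 0],
    [[0, 0, 0], [-31, 36, 0], 0],
    [[0, 0, 0], [-31, 36, 0], 0],
    [[0, 0, 0], [-31, 36, 0], 0],
    [[0, 0, 0], [-31, 36, 0], 0],
    [[0, 0, 0], [-31, 33, 0], 0],
    [[0, 0, 0], [0, 0, 0], 0],
    [[0, 0, 0], [0, 0, 0], 0],
    [[0, 0, 0], [0, 0, 0], 0],
    [[0, 0, 0], [0, 0, 0], 0]
  ]
}}

```text
time_s: 2.65
ee_pos: [612.0, -131.9, 208.9]
ee_rot: [-179.7, 0.1, 74.0]
force: [-0.0, 1.0, -0.1]
gripper_width: 0.4
```

```bash
python3 st.py
python3 - <<'E'
from workcell import env
import cv2,json,numpy as np
d={}
for n in ("scene","side","wrist"):
    f=env.grab_frame(n)
    cv2.imwrite(f"pics/{n}1.png",f["pixels"][:,:,::-1])
    d[n]={k:np.array(f[k]).tolist() for k in f if k!="pixels"}
print(d["wrist"])
json.dump(d,open("cal1.json","w"))
E
```

```text
2.65 mix [ 75.4  -2.3 208.9] [-1.797e+02  7.000e-02  7.398e+01] F [-0.   1.  -0.1] 0.4
{'intrinsics': [[309.70691628693146, 0.0, 326.0473858440367], [0.0, 309.70691628693146, 199.4432701649294], [0.0, 0.0, 1.0]], 'eye': [542.9652370365249, -112.62045363520383, 381.77683447908856], 'attitude': [-14.837245238198543, 0.14157607154254626, 73.96244225932138]}
```

View pics/wrist1.png

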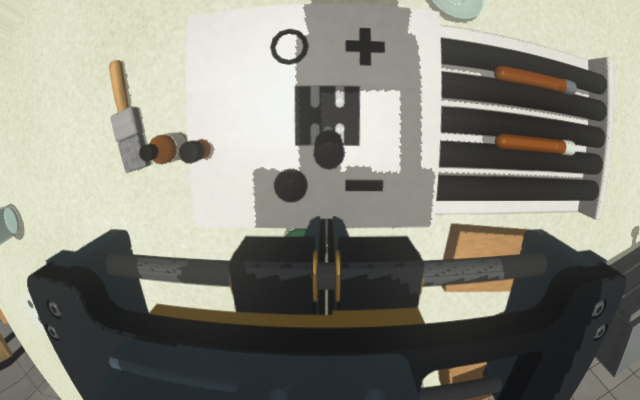

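View pics/side1.png

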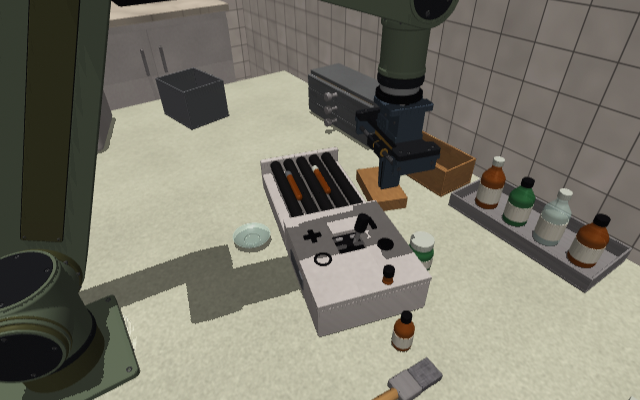

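The wrist view shows all four marks: ring (289,46), cross (365,46), disc (290,185) and bar (364,185). The knob is at about (328,150), in the middle slot towards +x. I'll refine the mixer pose with this view.

```bash
cat >> h.py <<'E'
def projw(P,c):
    R=Ro.from_euler('xyz',c['attitude'],degrees=True).as_matrix()
    q=((np.atleast_2d(P)-np.array(c['eye']))@R)*[1,-1,-1]
    K=np.array(c['intrinsics']); th=np.arctan2(np.hypot(q[:,0],q[:,1]),q[:,2])
    r=np.hypot(q[:,0],q[:,1])+1e-9
    return np.c_[K[0,0]*th*q[:,0]/r+K[0,2],K[1,1]*th*q[:,1]/r+K[1,2]]
E
python3 - <<'E'
import cv2
a=cv2.imread("pics/wrist1.png")
cv2.imwrite("pics/wrist1c.png",cv2.resize(a[25:205,265:395],None,fx=4,fy=3.3,interpolation=cv2.INTER_CUBIC))
from h import *
cal=json.load(open("cal1.json"))
m=np.array([[365,46],[289.5,46],[290,185],[364,185.5]])
M1=np.array([[-66,35,95],[-66,-35,95],[66,-35,95],[66,35,95]])
f=lambda p:(projw(mix(p,M1),cal['wrist'])-m).ravel()
r=least_squares(f,[540,-109,-.277]);print(r.x,np.degrees(r.x[2]),f(r.x).reshape(-1,2).round(1))
p=r.x
for t in np.arange(0,.36,.05): print(round(t,2),(projw(mix(p,np.r_[[knob(t,0,130)],[knob(t,0,95)]]),cal['wrist'])).round(0).tolist())
E
```

```text
[ 5.39273571e+02 -1.11252301e+02 -2.81662612e-01] -16.138078889659425 [[ 0.4  0. ]
 [-0.3 -0.2]
 [ 0.2  0.2]
 [-0.2 -0.1]]
0.0 [[327.0, 114.0], [327.0, 115.0]]
0.05 [[327.0, 123.0], [327.0, 120.0]]
0.1 [[327.0, 131.0], [327.0, 126.0]]
0.15 [[327.0, 140.0], [327.0, 131.0]]
0.2 [[327.0, 148.0], [327.0, 136.0]]
0.25 [[327.0, 156.0], [327.0, 142.0]]
0.3 [[327.0, 164.0], [327.0, 147.0]]
0.35 [[327.0, 171.0], [327.0, 152.0]]
```

View pics/wrist1c.png

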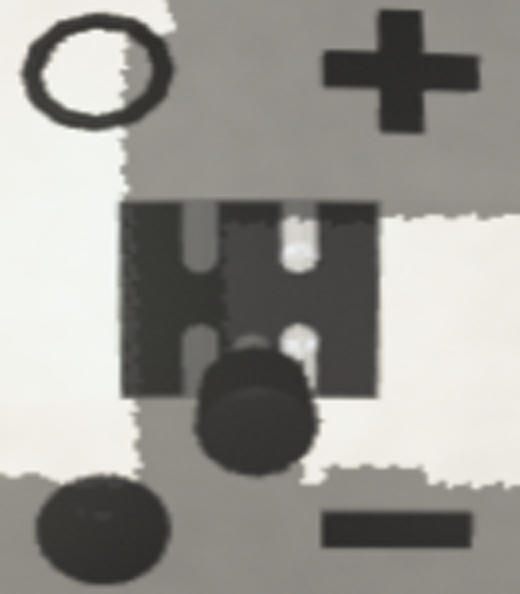

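```bash
python3 - <<'E'
import json
json.dump([539.27,-111.25,-.28166],open("mix.json","w"))
import cv2
a=cv2.imread("pics/wrist1.png"); cv2.imwrite("pics/w1f.png",cv2.resize(a[205:320,225:430],None,fx=3.8,fy=3.8,interpolation=cv2.INTER_CUBIC))
b=cv2.imread("pics/side1.png"); cv2.imwrite("pics/s1f.png",cv2.resize(b[90:260,300:460],None,fx=3.5,fy=3.5,interpolation=cv2.INTER_CUBIC))
E
python3 st.py
```

```text
2.8 mix [7.59e+01 2.00e-01 2.09e+02] [-1.7973e+02  7.0000e-02  7.3960e+01] F [ 0.8 -0.4  0.3] 0.5
```

View pics/w1f.png

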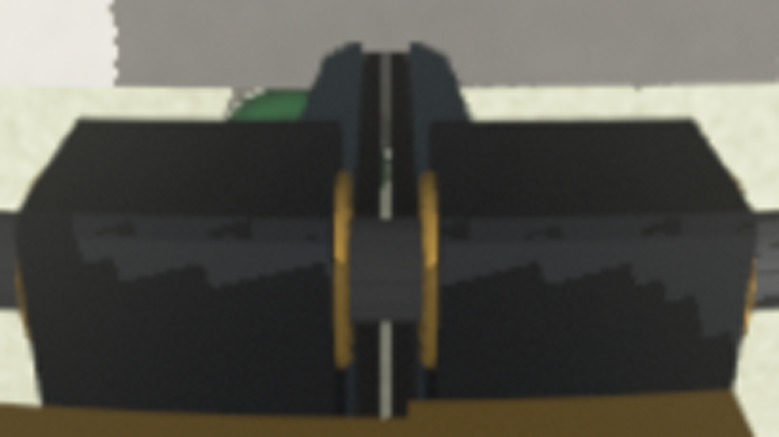

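View pics/s1f.png

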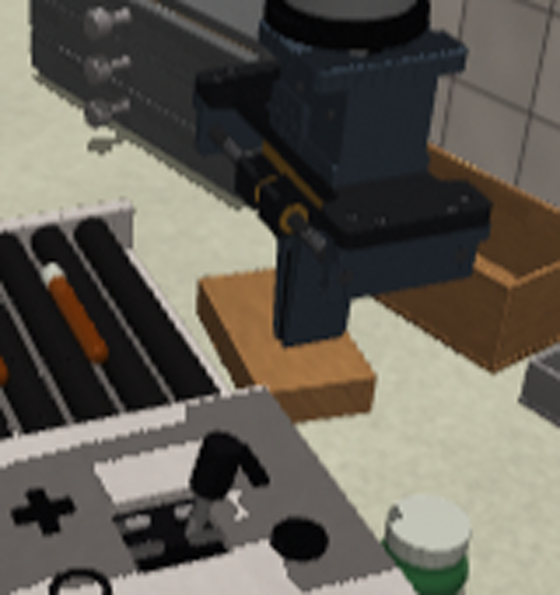

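Run:
```python
from h import *
cal=json.load(open("cal1.json")); p=json.load(open("mix.json"))
def ray(px,c,z):
    R=Ro.from_euler('xyz',c['attitude'],degrees=True).as_matrix();K=np.array(c['intrinsics'])
    d=R@(np.linalg.inv(K)@[px[0],px[1],1]*[1,-1,-1]); e=np.array(c['eye']); return e+d*(z-e[2])/d[2]
for z in (90,110,130,150):
  for px in ((285+453/5,195+160/5),(285+415/5,195+110/5)): print(z,tomix(ray(px,cal['side'],z)).round(0))
a=cv2.imread("pics/scene1.png"); cv2.imwrite("pics/scene1c.png",cv2.resize(a[170:270,210:330],None,fx=6,fy=6,interpolation=cv2.INTER_CUBIC))
b=cv2.imread("pics/side0.png"); cv2.imwrite("pics/s0k.png",cv2.resize(b[205:265,330:400],None,fx=10,fy=10,interpolation=cv2.INTER_CUBIC))
```

```text
90 [68. 20. 90.]
90 [66. 56. 90.]
110 [ 57.  -0. 110.]
110 [ 55.  34. 110.]
130 [ 46. -21. 130.]
130 [ 44.  12. 130.]
150 [ 35. -42. 150.]
150 [ 34. -10. 150.]
```

View pics/s0k.png

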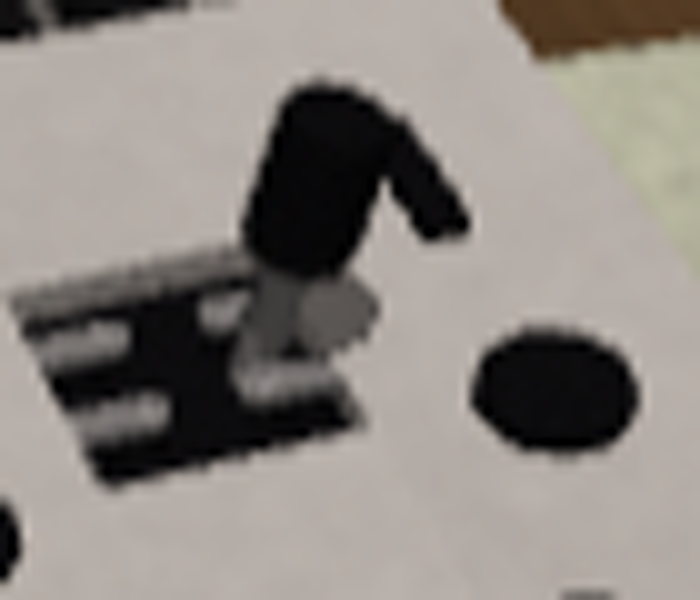

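View pics/scene1c.png

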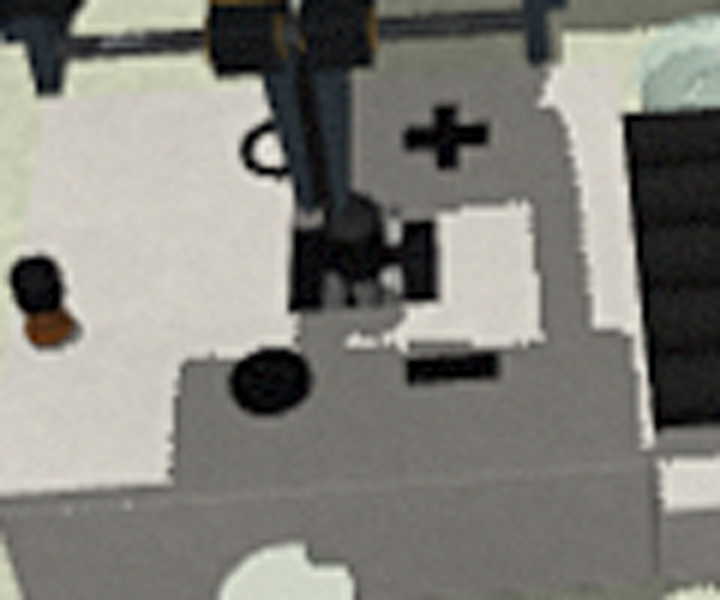

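The dark strip beside the knob in the side view is only the bar mark. Next I go down on the +x side of the knob and start pushing −x.

>>> {"name": "servo_tool", "arguments": {
  "plan": [
    [[0, 0, 0], [0, 0, 30], 0],
    [[0, 0, 0], [0, 0, 30], 0],
    [[0, 0, 0], [0, 0, 27], 0],
    [[0, 0, 0], [0, 0, 9], 0],
    [[0, 0, 0], [0, 0, 0], 0],
    [[0, 0, 0], [0, -5, 0], 0],
    [[0, 0, 0], [0, -5, 0], 0],
    [[0, 0, 0], [0, -5, 0], 0],
    [[0, 0, 0], [0, -5, 0], 0],
    [[0, 0, 0], [0, -5, 0], 0]
  ]
}}

```text
time_s: 4.05
ee_pos: [591.5, -124.9, 117.5]
ee_rot: [179.3, 0.0, 74.1]
force: [2.5, -0.3, 2.8]
gripper_width: 0.4
```

```bash
python3 st.py;cat > pic.py <<'E'
import sys,cv2,json,numpy as np
from workcell import env
k=sys.argv[1]; d={}
crops={"wrist":(20,240,240,420),"side":(150,290,280,460),"scene":(150,280,190,350)}
for n in sys.argv[2:]:
    f=env.grab_frame(n); im=f["pixels"][:,:,::-1]
    cv2.imwrite(f"pics/{n}{k}.png",im)
    a,b,c,e=crops[n]; cv2.imwrite(f"pics/{n}{k}c.png",cv2.resize(im[a:b,c:e],None,fx=4 if n!="wrist" else 2.7,fy=4 if n!="wrist" else 2.7,interpolation=cv2.INTER_CUBIC))
    d[n]={q:np.array(f[q]).tolist() for q in f if q!="pixels"}
json.dump(d,open(f"cal{k}.json","w"))
E
python3 pic.py 2 wrist side
```

```text
4.05 mix [ 54.    1.4 117.5] [1.793e+02 4.000e-02 7.408e+01] F [ 2.5 -0.3  2.8] 0.4
```

View pics/wrist2c.png

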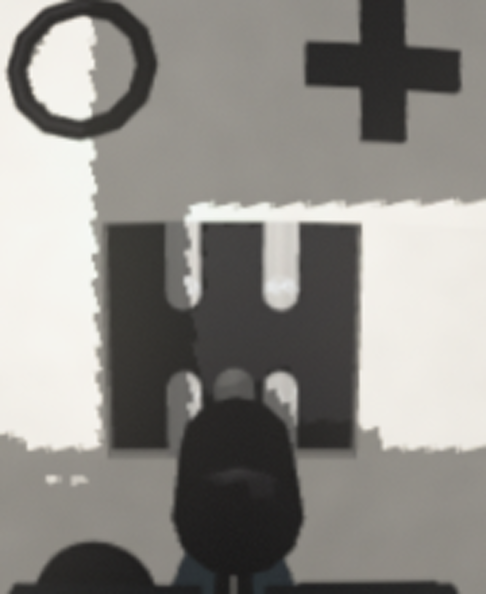

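View pics/side2c.png

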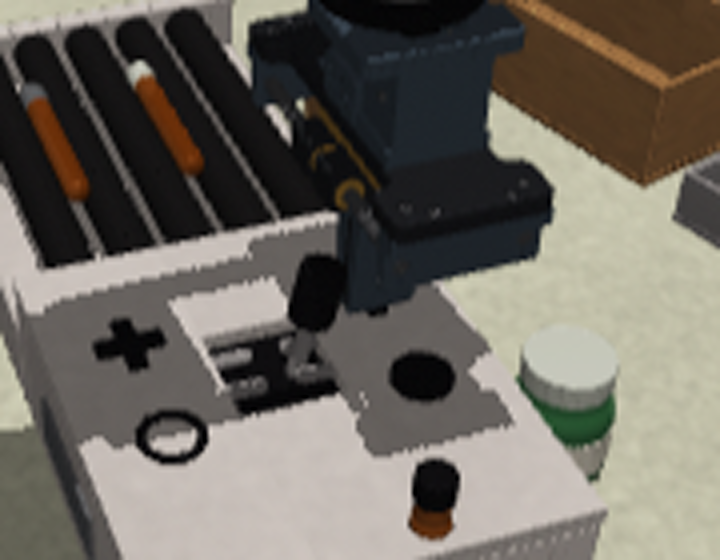

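Contact is made at about 2.5 N with TCP x at 54. I keep pushing gently towards the centre.

>>> {"name": "servo_tool", "arguments": {
  "plan": [
    [[0, 0, 0], [0, -4, 0], 0],
    [[0, 0, 0], [0, -4, 0], 0],
    [[0, 0, 0], [0, -4, 0], 0],
    [[0, 0, 0], [0, -4, 0], 0],
    [[0, 0, 0], [0, -3, 0], 0],
    [[0, 0, 0], [0, 0, 0], 0],
    [[0, 0, 0], [0, 0, 0], 0],
    [[0, 0, 0], [0, 0, 0], 0],
    [[0, 0, 0], [0, 0, 0], 0],
    [[0, 0, 0], [0, 0, 0], 0]
  ]
}}

```text
time_s: 5.4
ee_pos: [571.9, -118.9, 117.3]
ee_rot: [179.3, -0.0, 74.1]
force: [1.9, -0.6, 1.7]
gripper_width: 0.3
```

```bash
python3 st.py; python3 pic.py 3 wrist side
```

```text
5.4 mix [ 33.5   1.8 117.3] [ 1.7935e+02 -1.0000e-02  7.4060e+01] F [ 1.9 -0.6  1.7] 0.3
```

View pics/wrist3c.png

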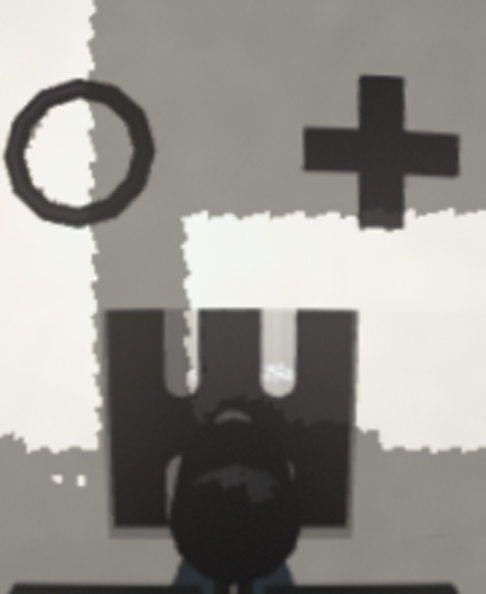

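View pics/side3c.png

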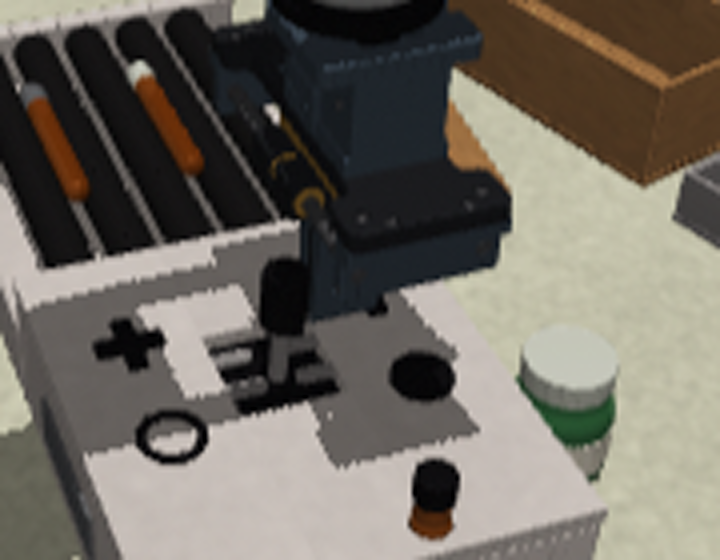

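```bash
cat > kn.py <<'E'
from h import *
import sys
k=sys.argv[1]; s=float(sys.argv[2]); cal=json.load(open(f"cal{k}.json")); p=json.load(open("mix.json"))
print('marks',((projw(mix(p,[[-66,35,95],[-66,-35,95],[-32,-40,90],[32,-40,90]]),cal['wrist'])-[240,20])*2.7).round(0).tolist())
for t in np.arange(-.35,.31,.05): 
    print(round(t,2),((projw(mix(p,[knob(t,s,130),knob(t,s,95)]),cal['wrist'])-[240,20])*2.7).round(0).tolist(), ((proj(mix(p,[knob(t,s,130),knob(t,s,95)]),cal['side'])-[280,150])*4).round(0).tolist() if 'side' in cal else '')
E
python3 kn.py 3 0 | grep -v "^-0.[123]"
```

```text
marks [[382.0, 152.0], [78.0, 151.0], [63.0, 295.0], [73.0, 548.0]]
-0.05 [[228.0, 458.0], [229.0, 427.0]] [[267.0, 272.0], [268.0, 326.0]]
-0.0 [[228.0, 495.0], [229.0, 449.0]] [[280.0, 269.0], [277.0, 324.0]]
0.05 [[228.0, 530.0], [229.0, 470.0]] [[292.0, 267.0], [286.0, 322.0]]
0.1 [[228.0, 564.0], [229.0, 491.0]] [[304.0, 265.0], [295.0, 320.0]]
0.15 [[228.0, 595.0], [229.0, 510.0]] [[317.0, 264.0], [304.0, 319.0]]
0.2 [[228.0, 624.0], [229.0, 529.0]] [[329.0, 263.0], [312.0, 319.0]]
0.25 [[228.0, 651.0], [229.0, 547.0]] [[340.0, 262.0], [321.0, 318.0]]
0.3 [[228.0, 675.0], [229.0, 564.0]] [[352.0, 263.0], [329.0, 318.0]]
```

The marks match the prediction to a pixel, and the lever is now at a tilt of about +0.04. It needs another 5 mm or so.

>>> {"name": "servo_tool", "arguments": {
  "plan": [
    [[0, 0, 0], [0, -2, 0], 0],
    [[0, 0, 0], [0, -2, 0], 0],
    [[0, 0, 0], [0, -1.3, 0], 0],
    [[0, 0, 0], [0, 0, 0], 0],
    [[0, 0, 0], [0, 0, 0], 0],
    [[0, 0, 0], [0, 0, 0], 0],
    [[0, 0, 0], [0, 0, 0], 0],
    [[0, 0, 0], [0, 0, 0], 0],
    [[0, 0, 0], [0, 0, 0], 0],
    [[0, 0, 0], [0, 0, 0], 0]
  ]
}}

```text
time_s: 6.75
ee_pos: [566.6, -117.3, 117.3]
ee_rot: [179.3, -0.0, 74.1]
force: [1.7, -0.4, 1.8]
gripper_width: 0.5
```

```bash
python3 st.py; python3 pic.py 4 wrist side; python3 kn.py 4 0 | egrep "^-?0.(0|1)"
```

```text
6.75 mix [ 27.9   1.8 117.3] [ 1.7933e+02 -1.0000e-02  7.4060e+01] F [ 1.7 -0.4  1.8] 0.5
-0.15 [[228.0, 415.0], [229.0, 408.0]] [[242.0, 280.0], [250.0, 331.0]]
-0.1 [[228.0, 453.0], [229.0, 430.0]] [[254.0, 276.0], [259.0, 328.0]]
-0.05 [[228.0, 490.0], [229.0, 452.0]] [[267.0, 272.0], [268.0, 326.0]]
-0.0 [[228.0, 526.0], [229.0, 474.0]] [[280.0, 269.0], [277.0, 324.0]]
0.05 [[228.0, 560.0], [229.0, 495.0]] [[292.0, 267.0], [286.0, 322.0]]
0.1 [[228.0, 593.0], [229.0, 515.0]] [[304.0, 265.0], [295.0, 320.0]]
0.15 [[227.0, 623.0], [229.0, 535.0]] [[317.0, 264.0], [304.0, 319.0]]
```

View pics/wrist4c.png

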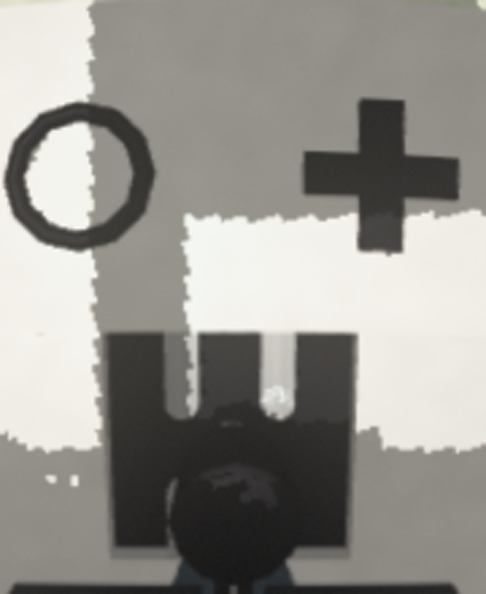

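View pics/side4c.png

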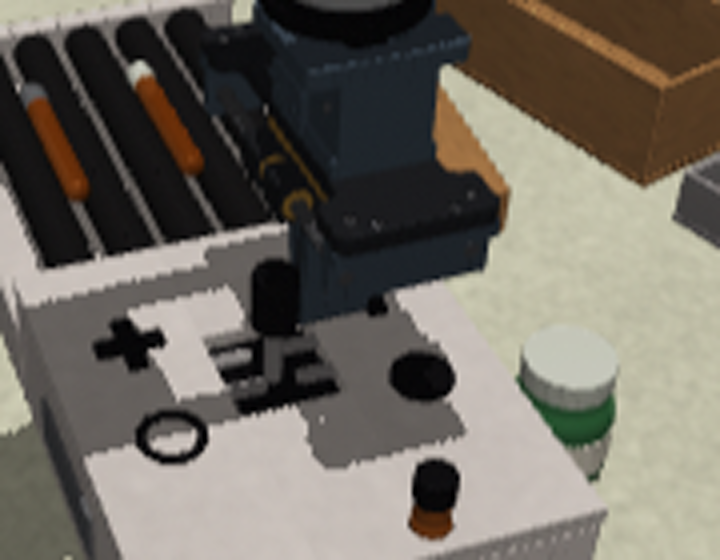

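The lever is centred, at a tilt of about 0. Now I go round to the −y side of the knob.

>>> {"name": "servo_tool", "arguments": {
  "plan": [
    [[0, 0, 0], [0, 12, 0], 0],
    [[0, 0, 0], [0, 12, 0], 0],
    [[0, 0, 0], [-20, 0, 0], 0],
    [[0, 0, 0], [-22, 0, 0], 0],
    [[0, 0, 0], [0, 0, 0], 0],
    [[0, 0, 0], [0, -25, 0], 0],
    [[0, 0, 0], [0, -25, 1], 0],
    [[0, 0, 0], [0, 0, 1], 0],
    [[0, 0, 0], [0, 0, 0], 0],
    [[0, 0, 0], [0, 0, 0], 0]
  ]
}}

```text
time_s: 8.1
ee_pos: [528.2, -153.8, 112.6]
ee_rot: [179.8, 0.0, 74.0]
force: [0.6, -0.2, 0.5]
gripper_width: 0.8
```

```bash
python3 st.py; python3 pic.py 5 wrist side; python3 kn.py 5 0 | egrep "^-?0.(0|1)"
```

```text
8.1 mix [  1.2 -44.  112.6] [1.7982e+02 3.0000e-02 7.3990e+01] F [ 0.6 -0.2  0.5] 0.8
-0.15 [[482.0, 567.0], [437.0, 534.0]] [[242.0, 280.0], [250.0, 331.0]]
-0.1 [[480.0, 602.0], [436.0, 555.0]] [[254.0, 276.0], [259.0, 328.0]]
-0.05 [[477.0, 636.0], [434.0, 575.0]] [[267.0, 272.0], [268.0, 326.0]]
-0.0 [[473.0, 667.0], [433.0, 595.0]] [[280.0, 269.0], [277.0, 324.0]]
0.05 [[469.0, 697.0], [431.0, 614.0]] [[292.0, 267.0], [286.0, 322.0]]
0.1 [[464.0, 724.0], [429.0, 632.0]] [[304.0, 265.0], [295.0, 320.0]]
0.15 [[459.0, 750.0], [426.0, 650.0]] [[317.0, 264.0], [304.0, 319.0]]
```

View pics/wrist5c.png

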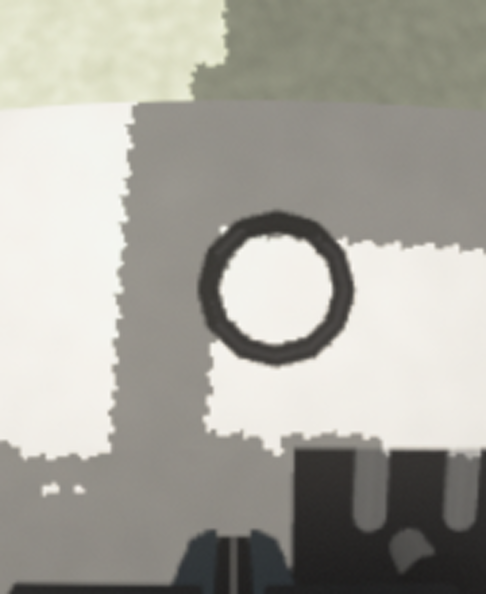

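View pics/side5c.png

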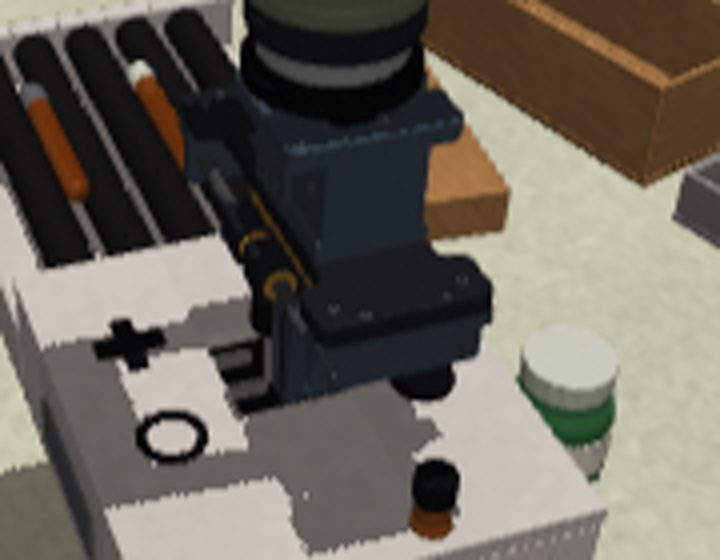

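>>> {"name": "servo_tool", "arguments": {
  "plan": [
    [[0, 0, 0], [6, -1, -1], 0],
    [[0, 0, 0], [6, 0, -1], 0],
    [[0, 0, 0], [4, 0, 0], 0],
    [[0, 0, 0], [4, 0, 0], 0],
    [[0, 0, 0], [4, 0, 0], 0],
    [[0, 0, 0], [4, 0, 0], 0],
    [[0, 0, 0], [4, 0, 0], 0],
    [[0, 0, 0], [4, 0, 0], 0],
    [[0, 0, 0], [0, 0, 0], 0],
    [[0, 0, 0], [0, 0, 0], 0]
  ]
}}

```text
time_s: 9.45
ee_pos: [538.2, -117.5, 115.0]
ee_rot: [179.8, 0.2, 74.1]
force: [-0.6, -2.4, 1.5]
gripper_width: 0.4
```

```bash
python3 st.py; python3 pic.py 6 wrist side scene; python3 kn.py 6 0.15 | egrep "^-?0.(0|1)"
```

```text
9.45 mix [  0.7  -6.3 115. ] [1.7979e+02 1.6000e-01 7.4060e+01] F [-0.6 -2.4  1.5] 0.4
-0.15 [[378.0, 565.0], [329.0, 532.0]] [[229.0, 258.0], [241.0, 315.0]]
-0.1 [[377.0, 600.0], [329.0, 553.0]] [[241.0, 254.0], [250.0, 312.0]]
-0.05 [[376.0, 632.0], [328.0, 573.0]] [[253.0, 251.0], [258.0, 310.0]]
-0.0 [[374.0, 663.0], [328.0, 593.0]] [[265.0, 248.0], [267.0, 308.0]]
0.05 [[371.0, 693.0], [327.0, 612.0]] [[277.0, 246.0], [276.0, 306.0]]
0.1 [[368.0, 720.0], [325.0, 630.0]] [[290.0, 244.0], [284.0, 305.0]]
0.15 [[365.0, 745.0], [324.0, 647.0]] [[302.0, 243.0], [293.0, 304.0]]
```

View pics/wrist6.png

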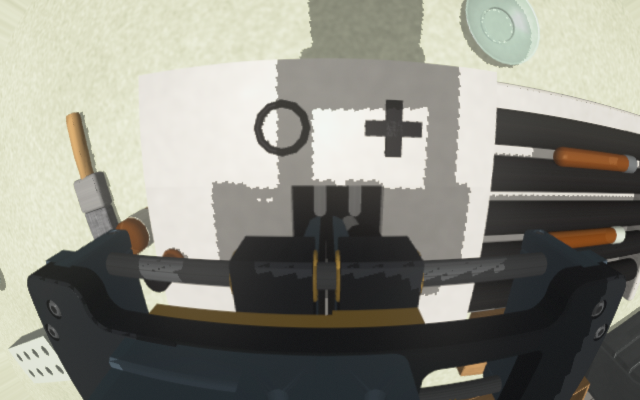

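View pics/side6c.png

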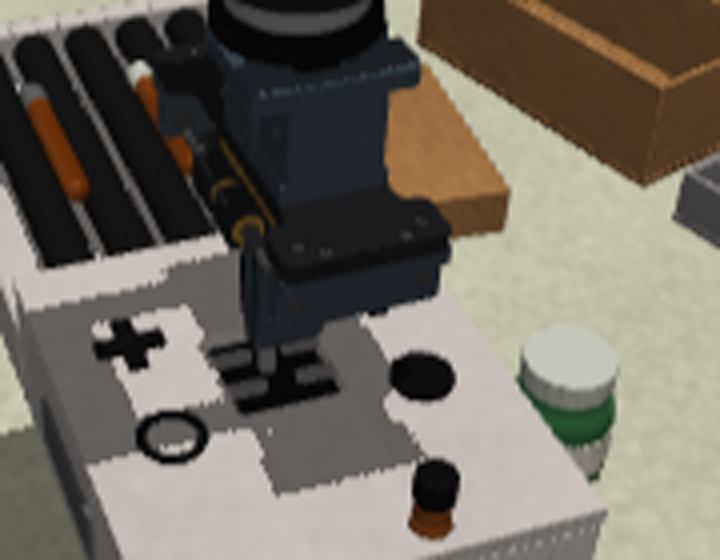

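View pics/scene6c.png

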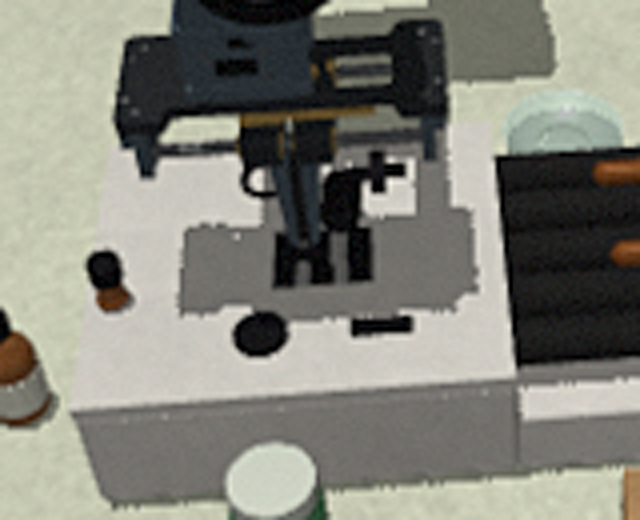

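The lever is moving along the channel with only about 2.4 N. I go on in small steps and watch the force.

>>> {"name": "servo_tool", "arguments": {
  "plan": [
    [[0, 0, 0], [2, 0, 0], 0],
    [[0, 0, 0], [2, 0, 0], 0],
    [[0, 0, 0], [2, 0, 0], 0],
    [[0, 0, 0], [1.5, 0, 0], 0],
    [[0, 0, 0], [0, 0, 0], 0],
    [[0, 0, 0], [0, 0, 0], 0],
    [[0, 0, 0], [0, 0, 0], 0],
    [[0, 0, 0], [0, 0, 0], 0],
    [[0, 0, 0], [0, 0, 0], 0],
    [[0, 0, 0], [0, 0, 0], 0]
  ]
}}

```text
time_s: 10.85
ee_pos: [540.2, -110.3, 114.7]
ee_rot: [179.8, 0.2, 74.0]
force: [-0.6, -1.8, 0.8]
gripper_width: 0.7
```

```bash
python3 st.py; python3 pic.py 7 scene
python3 - <<'E'
from h import *
cal=json.load(open("cal7.json")); p=json.load(open("mix.json"))
for s in np.arange(0,.4,.05):
    print(round(s,2),((proj(mix(p,[knob(0,s,130),knob(0,s,95)]),cal['scene'])-[190,150])*4).round(0).tolist())
print(((proj(mix(p,[[-66,35,95],[66,35,95]]),cal['scene'])-[190,150])*4).round(0).tolist())
E
```

```text
10.85 mix [  0.6   1.1 114.7] [179.8    0.19  74.04] F [-0.6 -1.8  0.8] 0.7
0.0 [[306.0, 177.0], [312.0, 219.0]]
0.05 [[317.0, 176.0], [320.0, 219.0]]
0.1 [[329.0, 176.0], [328.0, 219.0]]
0.15 [[340.0, 176.0], [336.0, 219.0]]
0.2 [[351.0, 177.0], [344.0, 219.0]]
0.25 [[362.0, 178.0], [352.0, 220.0]]
0.3 [[373.0, 180.0], [360.0, 221.0]]
0.35 [[383.0, 182.0], [368.0, 222.0]]
[[372.0, 165.0], [375.0, 320.0]]
```

View pics/scene7c.png

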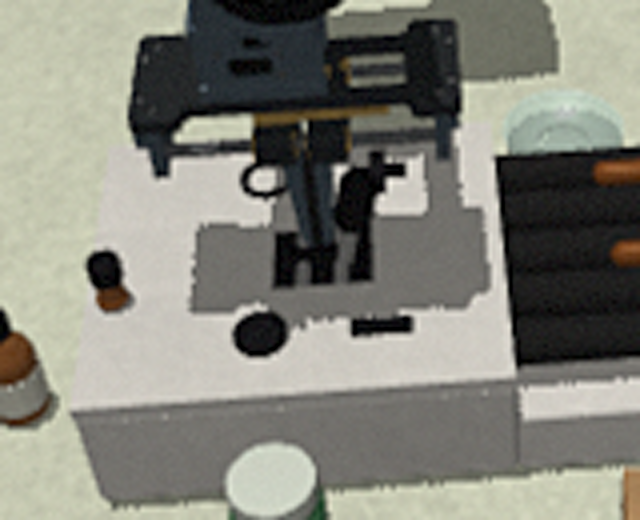

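>>> {"name": "servo_tool", "arguments": {
  "plan": [
    [[0, 0, 0], [2, 0, 0], 0],
    [[0, 0, 0], [2, 0, 0], 0],
    [[0, 0, 0], [1, 0, 0], 0],
    [[0, 0, 0], [0, 0, 0], 0],
    [[0, 0, 0], [0, 0, 0], 0],
    [[0, 0, 0], [0, 0, 0], 0],
    [[0, 0, 0], [0, 0, 0], 0],
    [[0, 0, 0], [0, 0, 0], 0],
    [[0, 0, 0], [0, 0, 0], 0],
    [[0, 0, 0], [0, 0, 0], 0]
  ]
}}

```text
time_s: 12.15
ee_pos: [541.6, -105.3, 114.3]
ee_rot: [179.8, 0.2, 74.0]
force: [-0.3, -1.6, -0.0]
gripper_width: 0.3
```

```bash
python3 st.py; python3 pic.py 8 scene side
```

```text
12.15 mix [  0.5   6.4 114.3] [179.82   0.2   74.04] F [-0.3 -1.6 -0. ] 0.3
```

View pics/scene8c.png

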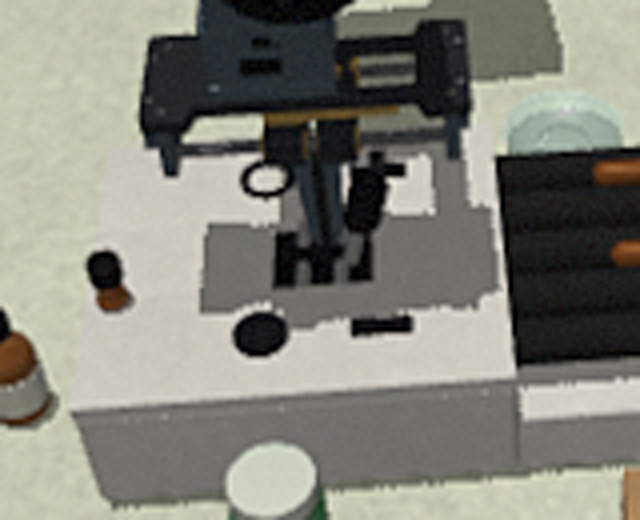

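View pics/side8c.png

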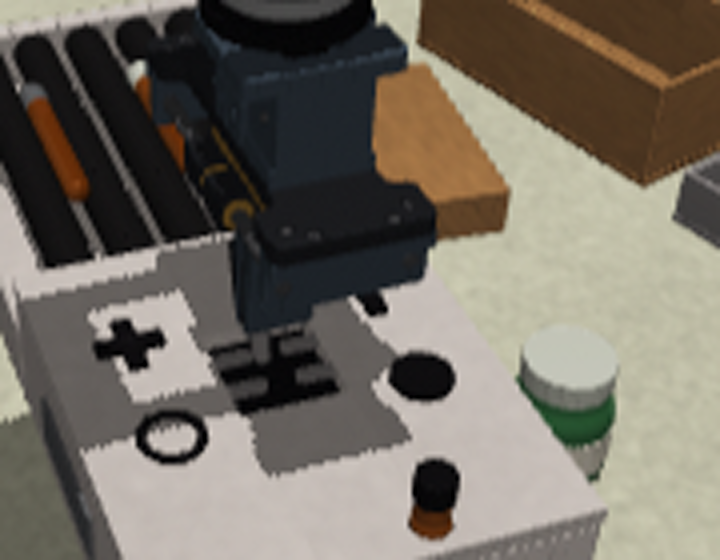

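>>> {"name": "servo_tool", "arguments": {
  "plan": [
    [[0, 0, 0], [1.5, 0, 0], 0],
    [[0, 0, 0], [1.5, 0, 0], 0],
    [[0, 0, 0], [0, 0, 0], 0],
    [[0, 0, 0], [0, 0, 0], 0],
    [[0, 0, 0], [0, 0, 0], 0],
    [[0, 0, 0], [0, 0, 0], 0],
    [[0, 0, 0], [0, 0, 0], 0],
    [[0, 0, 0], [0, 0, 0], 0],
    [[0, 0, 0], [0, 0, 0], 0],
    [[0, 0, 0], [0, 0, 0], 0]
  ]
}}

```text
time_s: 13.5
ee_pos: [542.3, -102.2, 114.2]
ee_rot: [179.8, 0.2, 74.0]
force: [-1.2, -2.5, -1.0]
gripper_width: 0.4
```

```bash
python3 st.py; python3 pic.py 9 scene side
```

```text
13.5 mix [  0.4   9.6 114.2] [179.84   0.21  74.04] F [-1.2 -2.5 -1. ] 0.4
```

View pics/scene9c.png

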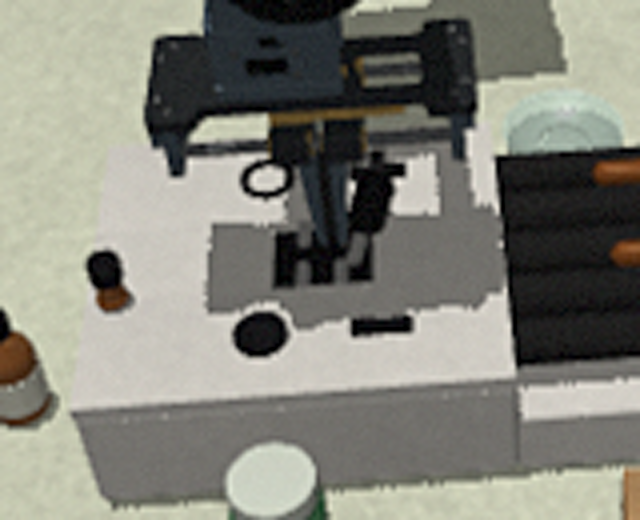

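>>> {"name": "servo_tool", "arguments": {
  "plan": [
    [[0, 0, 0], [1, 0, 0], 0],
    [[0, 0, 0], [0, 0, 0], 0],
    [[0, 0, 0], [0, 0, 0], 0],
    [[0, 0, 0], [0, 0, 0], 0],
    [[0, 0, 0], [0, 0, 0], 0],
    [[0, 0, 0], [0, 0, 0], 0],
    [[0, 0, 0], [0, 0, 0], 0],
    [[0, 0, 0], [0, 0, 0], 0],
    [[0, 0, 0], [0, 0, 0], 0],
    [[0, 0, 0], [0, 0, 0], 0]
  ]
}}

```text
time_s: 14.85
ee_pos: [542.6, -101.1, 114.1]
ee_rot: [179.8, 0.2, 74.0]
force: [-0.3, -1.8, -0.2]
gripper_width: 0.4
```

```bash
python3 st.py
```

```text
14.85 mix [  0.4  10.6 114.1] [179.84   0.21  74.04] F [-0.3 -1.8 -0.2] 0.4
```

The lever looks to be at a side tilt of about 0.30, with no wall force. I back off and go round to the +x side of the knob, at y of about +33.

>>> {"name": "servo_tool", "arguments": {
  "plan": [
    [[0, 0, 0], [-10, 0, -1], 0],
    [[0, 0, 0], [-12, 0, 0], 0],
    [[0, 0, 0], [0, 0, 0], 0],
    [[0, 0, 0], [0, 25, 0], 0],
    [[0, 0, 0], [0, 25, 0], 0],
    [[0, 0, 0], [0, 0, 0], 0],
    [[0, 0, 0], [22, 0, 0], 0],
    [[0, 0, 0], [20, 0, 0], 0],
    [[0, 0, 0], [0, 0, 0], 0],
    [[0, 0, 0], [0, 0, 0], 0]
  ]
}}

```text
time_s: 16.1
ee_pos: [594.9, -92.1, 115.8]
ee_rot: [-180.0, -0.0, 74.0]
force: [0.4, 0.5, 0.0]
gripper_width: -0.0
```

```bash
python3 st.py; python3 pic.py 10 wrist side;  python3 kn.py 10 0.30 | egrep "^-?0.(0|1)"
```

```text
16.1 mix [ 48.1  33.9 115.8] [-1.7999e+02 -3.0000e-02  7.3980e+01] F [0.4 0.5 0. ] -0.0
-0.15 [[262.0, 298.0], [208.0, 315.0]] [[217.0, 242.0], [233.0, 303.0]]
-0.1 [[263.0, 334.0], [209.0, 336.0]] [[229.0, 238.0], [241.0, 300.0]]
-0.05 [[264.0, 370.0], [209.0, 358.0]] [[240.0, 235.0], [249.0, 298.0]]
-0.0 [[264.0, 405.0], [210.0, 379.0]] [[252.0, 233.0], [257.0, 296.0]]
0.05 [[263.0, 440.0], [210.0, 400.0]] [[263.0, 230.0], [266.0, 294.0]]
0.1 [[262.0, 473.0], [209.0, 420.0]] [[275.0, 229.0], [274.0, 293.0]]
0.15 [[260.0, 505.0], [209.0, 440.0]] [[286.0, 228.0], [282.0, 292.0]]
```

View pics/wrist10c.png

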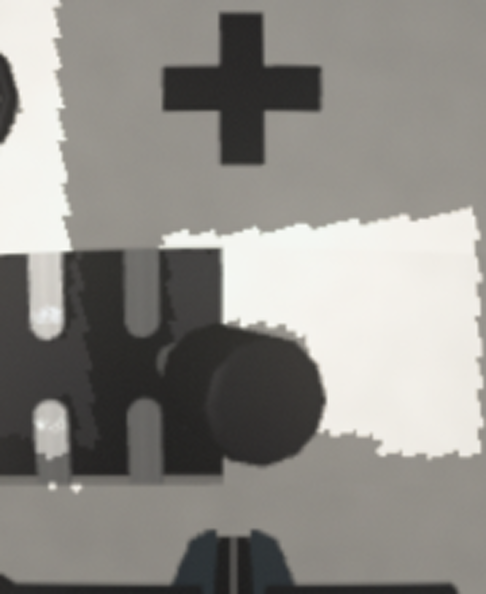

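View pics/side10c.png

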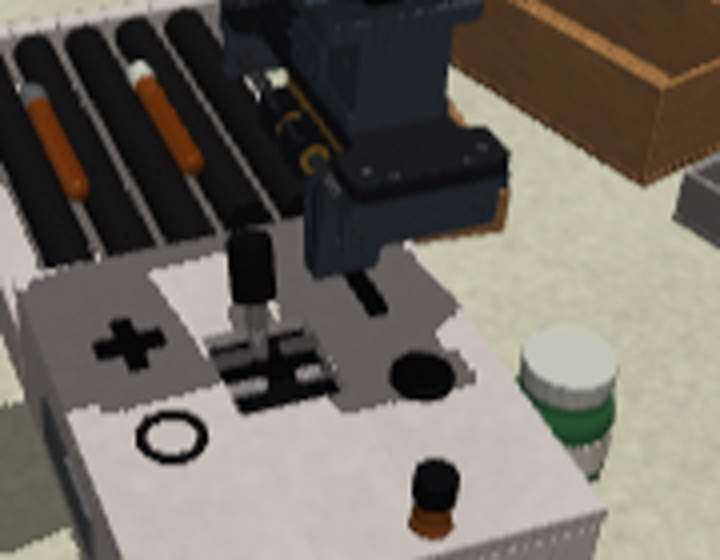

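The knob-top centre at (266,402) matches the prediction for tilts 0 and 0.30, which is (264,405). The lever is at the outer slot's crossing, so I push −x into the cross slot.

>>> {"name": "servo_tool", "arguments": {
  "plan": [
    [[0, 0, 0], [0, -7, 0], 0],
    [[0, 0, 0], [0, -7, 0], 0],
    [[0, 0, 0], [0, -4, 0], 0],
    [[0, 0, 0], [0, -4, 0], 0],
    [[0, 0, 0], [0, -4, 0], 0],
    [[0, 0, 0], [0, -4, 0], 0],
    [[0, 0, 0], [0, -4, 0], 0],
    [[0, 0, 0], [0, 0, 0], 0],
    [[0, 0, 0], [0, 0, 0], 0],
    [[0, 0, 0], [0, 0, 0], 0]
  ]
}}

```text
time_s: 17.45
ee_pos: [562.1, -84.1, 116.7]
ee_rot: [179.6, -0.0, 73.8]
force: [2.1, -0.7, -0.3]
gripper_width: 0.3
```

```bash
python3 st.py; python3 pic.py 11 wrist side;  python3 kn.py 11 0.30 | egrep "^-?0.(0|1|2|3)"
```

```text
17.45 mix [ 14.4  32.4 116.7] [ 1.7965e+02 -4.0000e-02  7.3840e+01] F [ 2.1 -0.7 -0.3] 0.3
-0.35 [[258.0, 350.0], [210.0, 386.0]] [[173.0, 263.0], [201.0, 318.0]]
-0.3 [[262.0, 383.0], [211.0, 406.0]] [[184.0, 257.0], [209.0, 313.0]]
-0.25 [[264.0, 418.0], [213.0, 427.0]] [[195.0, 251.0], [216.0, 309.0]]
-0.2 [[267.0, 452.0], [214.0, 448.0]] [[206.0, 247.0], [224.0, 306.0]]
-0.15 [[268.0, 487.0], [215.0, 468.0]] [[217.0, 242.0], [233.0, 303.0]]
-0.1 [[269.0, 520.0], [216.0, 488.0]] [[229.0, 238.0], [241.0, 300.0]]
-0.05 [[270.0, 553.0], [217.0, 508.0]] [[240.0, 235.0], [249.0, 298.0]]
-0.0 [[269.0, 584.0], [217.0, 528.0]] [[252.0, 233.0], [257.0, 296.0]]
0.05 [[269.0, 614.0], [217.0, 547.0]] [[263.0, 230.0], [266.0, 294.0]]
0.1 [[267.0, 643.0], [217.0, 565.0]] [[275.0, 229.0], [274.0, 293.0]]
0.15 [[266.0, 669.0], [216.0, 582.0]] [[286.0, 228.0], [282.0, 292.0]]
0.2 [[263.0, 694.0], [215.0, 599.0]] [[298.0, 227.0], [290.0, 291.0]]
0.25 [[261.0, 716.0], [214.0, 615.0]] [[309.0, 227.0], [299.0, 291.0]]
0.3 [[258.0, 736.0], [213.0, 629.0]] [[320.0, 228.0], [307.0, 292.0]]
```

View pics/wrist11c.png

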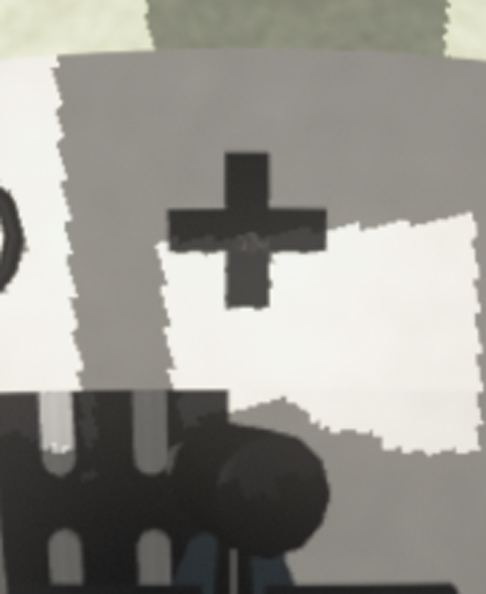

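The lever has entered the cross slot at a tilt of about −0.15, with 2 N.

>>> {"name": "servo_tool", "arguments": {
  "plan": [
    [[0, 0, 0], [0, -3, 0.5], 0],
    [[0, 0, 0], [0, -3, 0.5], 0],
    [[0, 0, 0], [0, -3, 0.5], 0],
    [[0, 0, 0], [0, -3, 0.5], 0],
    [[0, 0, 0], [0, -2, 0], 0],
    [[0, 0, 0], [0, -1, 0], 0],
    [[0, 0, 0], [0, 0, 0], 0],
    [[0, 0, 0], [0, 0, 0], 0],
    [[0, 0, 0], [0, 0, 0], 0],
    [[0, 0, 0], [0, 0, 0], 0]
  ]
}}

```text
time_s: 18.8
ee_pos: [547.5, -79.8, 115.2]
ee_rot: [179.5, -0.1, 73.8]
force: [2.1, -0.8, 1.2]
gripper_width: 0.4
```

```bash
python3 st.py; python3 pic.py 12 wrist side;  python3 kn.py 12 0.30 | egrep "^-0.(2|3)"
```

```text
18.8 mix [ -0.8  32.5 115.2] [ 1.7953e+02 -5.0000e-02  7.3840e+01] F [ 2.1 -0.8  1.2] 0.4
-0.35 [[258.0, 434.0], [210.0, 454.0]] [[173.0, 263.0], [201.0, 318.0]]
-0.3 [[261.0, 468.0], [211.0, 475.0]] [[184.0, 257.0], [209.0, 313.0]]
-0.25 [[264.0, 502.0], [213.0, 495.0]] [[195.0, 251.0], [216.0, 309.0]]
-0.2 [[266.0, 535.0], [214.0, 516.0]] [[206.0, 247.0], [224.0, 306.0]]
```

View pics/wrist12c.png

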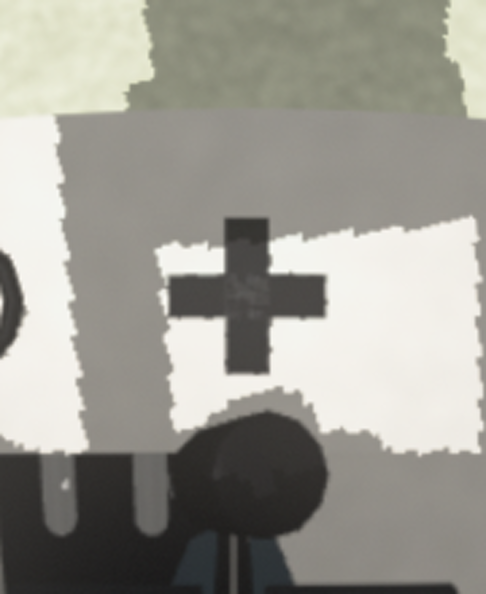

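The tilt is about −0.29 and nothing is stopping it yet. I push on until the force shows the end of the slot.

>>> {"name": "servo_tool", "arguments": {
  "plan": [
    [[0, 0, 0], [0, -1.5, 0], 0],
    [[0, 0, 0], [0, -1.5, 0], 0],
    [[0, 0, 0], [0, -1, 0], 0],
    [[0, 0, 0], [0, 0, 0], 0],
    [[0, 0, 0], [0, 0, 0], 0],
    [[0, 0, 0], [0, 0, 0], 0],
    [[0, 0, 0], [0, 0, 0], 0],
    [[0, 0, 0], [0, 0, 0], 0],
    [[0, 0, 0], [0, 0, 0], 0],
    [[0, 0, 0], [0, 0, 0], 0]
  ]
}}

```text
time_s: 20.15
ee_pos: [544.1, -78.9, 115.0]
ee_rot: [179.4, -0.1, 73.8]
force: [2.4, -0.6, 0.2]
gripper_width: 0.7
```

```bash
python3 st.py
```

```text
20.15 mix [ -4.3  32.5 115. ] [ 1.7944e+02 -6.0000e-02  7.3840e+01] F [ 2.4 -0.6  0.2] 0.7
```

>>> {"name": "servo_tool", "arguments": {
  "plan": [
    [[0, 0, 0], [0, -1, 0], 0],
    [[0, 0, 0], [0, -1, 0], 0],
    [[0, 0, 0], [0, 0, 0], 0],
    [[0, 0, 0], [0, 0, 0], 0],
    [[0, 0, 0], [0, 0, 0], 0],
    [[0, 0, 0], [0, 0, 0], 0],
    [[0, 0, 0], [0, 0, 0], 0],
    [[0, 0, 0], [0, 0, 0], 0],
    [[0, 0, 0], [0, 0, 0], 0],
    [[0, 0, 0], [0, 0, 0], 0]
  ]
}}

```text
time_s: 21.4
ee_pos: [543.7, -78.8, 115.3]
ee_rot: [179.2, -0.1, 73.9]
force: [4.1, -0.8, -1.1]
gripper_width: 0.3
```

```bash
python3 st.py; python3 pic.py 13 wrist side;  python3 kn.py 13 0.30 | egrep "^-0.(2|3)"
```

```text
21.4 mix [ -4.8  32.4 115.3] [ 1.7922e+02 -5.0000e-02  7.3850e+01] F [ 4.1 -0.8 -1.1] 0.3
-0.35 [[258.0, 455.0], [210.0, 472.0]] [[173.0, 263.0], [201.0, 318.0]]
-0.3 [[261.0, 489.0], [212.0, 492.0]] [[184.0, 257.0], [209.0, 313.0]]
-0.25 [[264.0, 523.0], [213.0, 512.0]] [[195.0, 251.0], [216.0, 309.0]]
-0.2 [[266.0, 557.0], [215.0, 532.0]] [[206.0, 247.0], [224.0, 306.0]]
```

View pics/wrist13c.png

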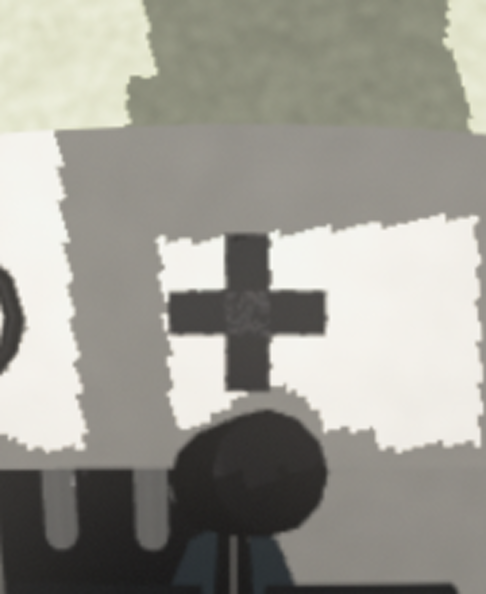

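View pics/side13c.png

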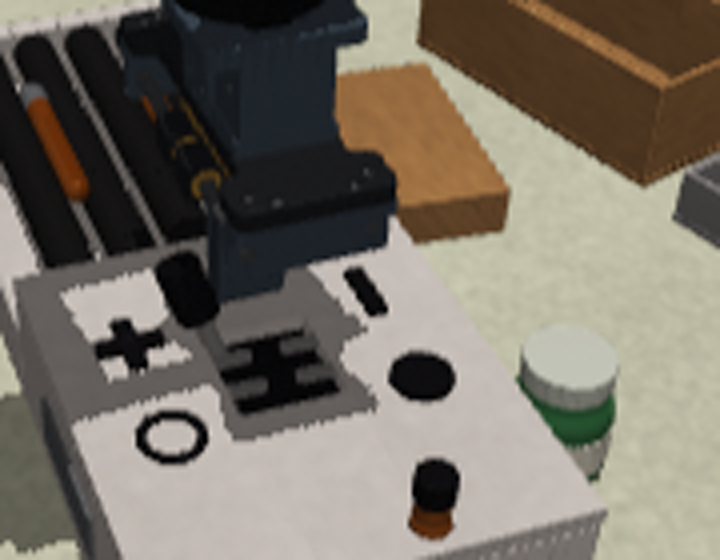

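A 2 mm command gave only 0.5 mm and the force rose to 4 N, so the stem is at the slot's end. The tilt is about −0.32 in the image. One more slight press to confirm, then I withdraw.

>>> {"name": "servo_tool", "arguments": {
  "plan": [
    [[0, 0, 0], [0, -1, 0], 0],
    [[0, 0, 0], [0, -1, 0], 0],
    [[0, 0, 0], [0, 0, 0], 0],
    [[0, 0, 0], [0, 5, 0], 0],
    [[0, 0, 0], [0, 12, 0], 0],
    [[0, 0, 0], [0, 12, 0], 0],
    [[0, 0, 0], [0, 0, -20], 0],
    [[0, 0, 0], [0, 0, -35], 0],
    [[0, 0, 0], [0, 0, -35], 0],
    [[0, 0, 0], [0, 0, 0], 0]
  ]
}}

```text
time_s: 22.75
ee_pos: [569.3, -86.4, 205.3]
ee_rot: [179.9, -0.0, 73.8]
force: [0.3, -1.1, -0.6]
gripper_width: 0.7
```

```bash
python3 st.py; python3 pic.py 14 wrist side scene;  python3 kn.py 14 0.30 | egrep "^-0.(2|3)"
```

```text
22.75 mix [ 21.9  32.2 205.3] [ 1.7992e+02 -1.0000e-02  7.3830e+01] F [ 0.3 -1.1 -0.6] 0.7
-0.35 [[250.0, 291.0], [218.0, 323.0]] [[173.0, 263.0], [201.0, 318.0]]
-0.3 [[252.0, 312.0], [219.0, 337.0]] [[184.0, 257.0], [209.0, 313.0]]
-0.25 [[254.0, 334.0], [220.0, 351.0]] [[195.0, 251.0], [216.0, 309.0]]
-0.2 [[255.0, 356.0], [221.0, 365.0]] [[206.0, 247.0], [224.0, 306.0]]
```

View pics/wrist14.png

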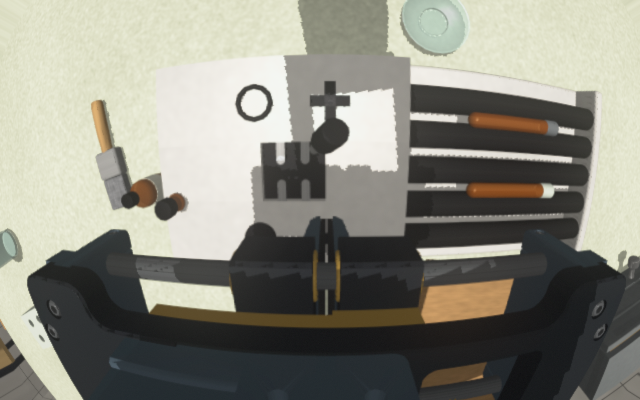

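View pics/wrist14c.png

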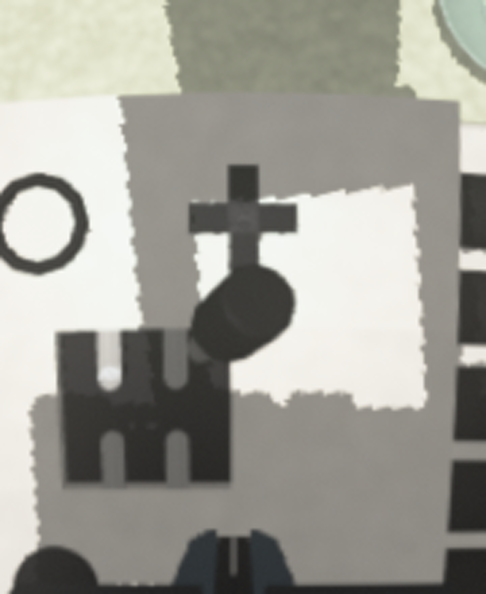

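View pics/side14c.png

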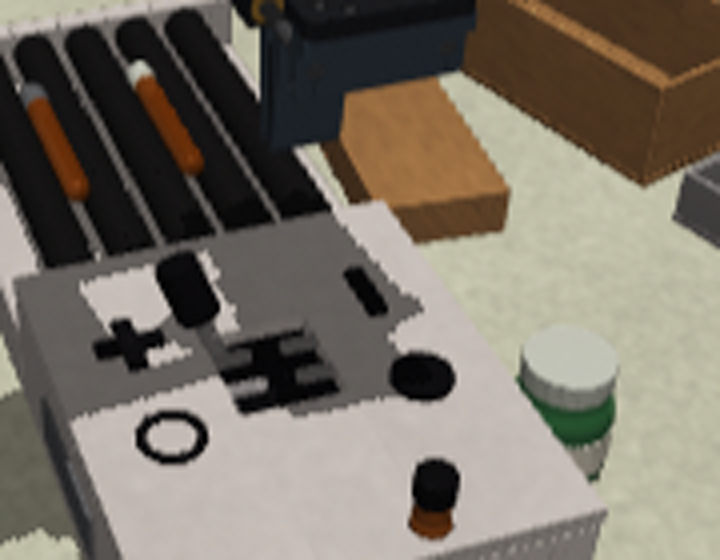

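The lever is home in the cross slot, and the tubes, vial and marks are unchanged. I raise the hand well clear before handing in.

>>> {"name": "servo_tool", "arguments": {
  "plan": [
    [[0, 0, 0], [0, 0, -25], 0],
    [[0, 0, 0], [0, 0, -30], 0],
    [[0, 0, 0], [0, 0, -30], 0],
    [[0, 0, 0], [0, 0, -15], 0],
    [[0, 0, 0], [0, 0, 0], 0],
    [[0, 0, 0], [0, 0, 0], 0],
    [[0, 0, 0], [0, 0, 0], 0],
    [[0, 0, 0], [0, 0, 0], 0],
    [[0, 0, 0], [0, 0, 0], 0],
    [[0, 0, 0], [0, 0, 0], 0]
  ]
}}

```text
time_s: 24.15
ee_pos: [562.9, -85.4, 290.3]
ee_rot: [-178.1, 0.2, 73.8]
force: [-0.4, -0.8, 1.3]
gripper_width: 0.4
```

```bash
python3 st.py; python3 pic.py 15 side; python3 -c "
from workcell import env
print(env.job_done())"
```

```text
24.15 mix [ 15.5  31.4 290.3] [-178.08    0.2    73.83] F [-0.4 -0.8  1.3] 0.4
the job is handed in; nothing more can be done
None
```

View pics/side15.png

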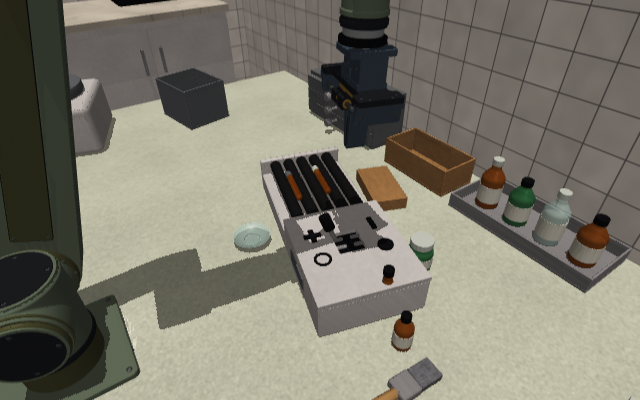

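The lever is in the slot marked with the cross, and the job is handed in at about 24 s. It started tilted about +0.24 towards the far side of the middle slot. With closed fingertips I pushed it back to the cross channel, then along the channel towards the rollers, and then into the cross slot. None of the other three marked slots was engaged.

**Last checks:**
- **End of slot:** a 2 mm push moved the tool only 0.5 mm and the force rose to about 4 N, up from about 2 N.
- **Lever position:** after withdrawing, the pictures showed a tilt of about −0.31 and a side tilt of about +0.30. The nominal home tilt is −0.32, and the difference is within what I can read off the pictures.
- **Surroundings:** the tubes, vial and other items looked unmoved, and the hand finished about 290 mm above the table, touching nothing.
- **Disagreement:** the scene and side cameras were about 2 px off the wrist camera's calibration, so I relied on the wrist camera for the mixer's position.

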